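# Clear the coffee table after a wine evening

## Task

Tidy up the coffee table: stand both tealights side by side on the round stoneware plate, stand both wine stoppers on their heads in the square wooden tray, and lay the TV remote, buttons up, flat in the long grey caddy. Everything must rest flat on the floor of its own dish, none on a rim or on another piece. Leave the empty wine glass standing where it is.

Things in the scene. Friction and masses are not known exactly. Their poses are not given: they have to be found in the camera images.
- tealight_a: tealight candle: flat aluminium cup of white wax, 40 mm diameter, 20 mm high (a thin look-only wick adds 5 mm); stands upright on its flat base; origin at the centre of its underside, z up; about 25 g. Both tealights are alike and either may take either side of the plate.
- tealight_b: tealight candle: flat aluminium cup of white wax, 40 mm diameter, 20 mm high (a thin look-only wick adds 5 mm); stands upright on its flat base; origin at the centre of its underside, z up; about 25 g. Both tealights are alike and either may take either side of the plate.
- stopper_a: wine bottle stopper, standing on its head: a steel cylinder 36 mm diameter, 24 mm high (the part to grip) with a tapering black rubber plug on top (25 mm thick narrowing to 18 mm), 52 mm high in all; origin at the centre of the head's flat underside, z up through the plug; about 90 g. Both stoppers are alike.
- stopper_b: wine bottle stopper, standing on its head: a steel cylinder 36 mm diameter, 24 mm high (the part to grip) with a tapering black rubber plug on top (25 mm thick narrowing to 18 mm), 52 mm high in all; origin at the centre of the head's flat underside, z up through the plug; about 90 g. Both stoppers are alike.
- remote: black TV remote, a flat bar 150 mm long (its x axis), 42 mm wide (y), 20 mm high, with grey buttons on top; origin at the centre of its underside, z up; about 120 g, balanced at its middle.
- plate: round beige stoneware plate for the tealights, fixed to the table: 152 mm diameter over all, flat floor 4 mm above the table with a clear radius of 68 mm at floor level, rim 10 mm above the table; origin at the centre of its underside.
- tray: square dark wooden tray for the stoppers, fixed to the table: 140 x 140 mm outside, walls 4 mm thick and 12 mm high over the table, flat floor 4 mm above the table; origin at the centre of its underside, x and y along its sides.
- caddy: long grey felt-covered rigid caddy for the remote, fixed to the table: 190 mm (its x axis) x 90 mm (y) outside, walls 4 mm thick and 12 mm high over the table, flat floor 4 mm above the table; origin at the centre of its underside. The remote may lie in it either way round.
- wineglass: empty clear stemmed wine glass, 215 mm high, 82 mm at its widest, foot 72 mm; stands loose at the far side of the table; origin at the centre of its underside. To be left where it is.
Not all that is in view belongs to the job. What is shaped like the stopper_a but purple or yellow is not meant.

How it is judged:
By the outcome, as a careful person would: the job done as asked, in the order asked, and still so for the second after the job is handed in, with the robot touching nothing.
It also fails if it takes over 120 s, if anything falls off the work surface, if the arm or the gripper's body presses on something with over 40 N, if the wrist force passes 120 N, or if a joint passes its speed limit or range.

## Robot

A 6-joint arm with a two-finger parallel gripper is mounted at the origin on the work surface. World frame = base frame: x ahead of the robot, y to its left, z up, the work surface at z = 0. Lengths are in m, angles in degrees, forces in N, time in s.
With the tool pointing down it reaches from about 0.375 to 0.9 m from the base axis. Payload 3.1 kg.
Tool frame: the origin (TCP) lies on the centre line of the jaws, within the pads' length; the fingertips stand 17 mm ahead of it and the grasp point (between the pads) lies 2 mm behind it; z points along the fingers, y is the line along which they close (so a half turn about z gives the same grasp; the last joint's range is limited). The gripper opens to 87 mm and grips with 3 to 60 N. Pads are 19 mm wide; open, the fingers measure 117 mm over their backs; the gripper's body (75 mm by 190 mm) begins 51 mm behind the grasp point.
Start: joints at [-75.373, 30.224, 82.088, -0, 67.689, -10.227], TCP at [0.263, -0.567, 0.24] pointing down, gripper open.
Joint ranges: [-176.69, 176.69], [-43.24, 126.21], [12.49, 139.97], [-82, 262], [0, 151.66], [-163.58, 163.58]. Speed limits (degrees/s): [159.86, 159.86, 180, 180, 180, 180].

## Interface

Orientations are given as a 3x3 rotation matrix whose columns are the frame's x, y, z axes.
In Python, from rig import bot, imaging, finder gives the robot as it stands. The module is installed in compiled form; this text tells all that it offers.
- The arm moves only by the tool play_rows, never from a script. Its argument "motion" is a list that holds one entry, the list of rows, each a list of 6 numbers: the shift along the tool's x, y, z in fractions of the full range, 1 being 0.6 m, then the turn, a rotation vector about the tool's x, y, z in shares of 180 degrees (1.0 is 180 degrees). In form: [[[dx, dy, dz, wx, wy, wz], ...]]. A call has 1 to 8 rows; each row is the pose to reach, as a shift and turn from the pose commanded when the call began, along the tool's axes at that moment; what a row does not reach only later rows make up. A row lasts 1/12 s, in which the tool goes at most 41.7 mm and 7.16 degrees, less where a joint would pass 70% of its speed; a pose out of reach is approached as far as the arm can. No shift or turn number may pass 1 either way. A call with a gripper value outside its range is refused whole. "fingers" is the finger opening in m, from 0 to 0.087, set as the call begins (left out, the last holds). The fingers move at their own pace and stop on an object; the grip force is fixed at half the most. Time passes only in rows, so rows that repeat a pose let the fingers close. It gives the time, the measured TCP pose, the force, the opening and the grip force at its end, in the units of the state.
- bot.read_state(): the state, without advancing time (a new reading comes with each control period).
- imaging.capture(name): name is "side" or "top" or "wrist"; returns a dict with "frame" (400x640x3 uint8, red, green, blue), "camera_matrix" (3x3 intrinsics, pixels), "k1" (the pictures are not rectified: a ray, as slopes to the right and down, at radius r is drawn at 1 + k1 r^2 times it, then the intrinsics apply), "R" (3x3) and "t" (3): a world point X has camera coordinates R X + t. Camera axes: x right, y down, z forward; pixel columns grow to the right and rows downward; lengths in m; the calibration is good to about 2 mm. A picture is of the moment at which its call begins. There is no depth.
- bot.hand_in(): hands the job in; it is judged then, once.
Trained networks look in the newest picture that a camera, given by its name, has taken for a name from the list of things; names that differ only in an ending like _2 or _b are one class to them, and where a whole thing is asked for, a point or a joint stands for the part that bears it (a point fixed in the world has none). Each returns a list of dicts, best first, with "confidence" (0 to 1); they miss things now and then, are a little off and sometimes report something else, mostly with a low value. They report only what shows in the picture. A call takes as long as a camera call. They do not tell look-alikes from the thing itself.
- finder.recognise(camera, name): "at" ([x, y, z] in m, in world coordinates, good to about 4 mm: the middle of the surface that is visible of it).
- finder.outline_of(camera, name): "pixels" (400x640 bool, what is visible of it).
The state is a dict: "time_s": time; "joint_positions": joint angles; "qvel": joint speeds; "tau": joint torques, N m; "position": TCP position; "tcp_rot": TCP orientation; "force": force on the tool from outside, world axes, zero at the start; "moment": the same for the moment, N m; "opening": opening from 0.0 (shut) to 1.0 (fully open); "grasp_force": force on a finger pad.
Only numpy, scipy, OpenCV 4.12 (cv2) and the standard library are available. Lean on these libraries where they do the work, as an engineer would, in place of code of your own. Each camera call takes 0.05 s, during which the arm holds its last target. There are 200 camera calls.

## Working session

There is one attempt and no reset: what is moved stays moved. The work goes in short steps, Python scripts to look and compute and a tool call to move; the robot and the scene stay as the last step left them, time stands still between calls to the robot, and variables do not carry over. Pictures are saved under pics/ and viewed, at most 14 in all, crops included, and the job is handed in when it is done.

Besides the shell and the picture viewer there is one more tool, called as name(argument=value, ...) on one line, values as JSON. play_rows: Moves the arm, as the interface text tells. Its arguments: {"type":"object","properties":{"motion":{"type":"array"},"fingers":{"type":"number"}},"required":["motion"]}

```bash
mkdir -p pics
cat > h.py <<'E'
import numpy as np, cv2
from rig import bot, imaging, finder
def snap(n,f=None):
    c=imaging.capture(n)
    if f: cv2.imwrite('pics/'+f,c['frame'][:,:,::-1])
    return c
def ray(c,u,v):
    K=c['camera_matrix']; d=np.array([(u-K[0,2])/K[0,0],(v-K[1,2])/K[1,1]]); p=d.copy()
    for _ in range(20): p=d/(1+c['k1']*(p@p))
    R=np.array(c['R']); t=np.array(c['t'])
    return -R.T@t, R.T@np.array([p[0],p[1],1])
def atz(c,u,v,z):
    o,d=ray(c,u,v); return (o+d*(z-o[2])/d[2])[:2]
def proj(c,X):
    q=np.array(c['R'])@np.array(X)+np.array(c['t']); s=q[:2]/q[2]; s=s*(1+c['k1']*(s@s)); K=c['camera_matrix']
    return np.array([s[0]*K[0,0]+K[0,2],s[1]*K[1,1]+K[1,2]])
E
python3 - <<'E'
from h import *
for cam in ['top','side']:
    c=snap(cam,cam+'0.png'); print(cam,-np.array(c['R']).T@c['t'])
    for n in ['tealight_a','stopper_a','remote','plate','tray','caddy','wineglass']:
        for r in finder.recognise(cam,n):
            print(n,np.round(r['at'],3),round(r['confidence'],2),np.round(proj(c,r['at'])))
print(bot.read_state())
E
```

```text
top [ 0.43777941 -0.00296061  1.2035689 ]
tealight_a [0.401 0.289 0.02 ] 0.78 [212. 253.]
tealight_a [0.427 0.155 0.022] 0.73 [267. 242.]
stopper_a [ 0.518 -0.017  0.036] 0.57 [339. 205.]
stopper_a [ 0.445 -0.009  0.034] 0.55 [336. 235.]
stopper_a [ 0.383 -0.021  0.03 ] 0.54 [341. 262.]
remote [ 0.418 -0.132  0.019] 0.92 [387. 247.]
plate [0.647 0.002 0.005] 0.77 [332. 153.]
tray [0.591 0.318 0.005] 0.6 [204. 175.]
caddy [ 0.568 -0.316  0.003] 0.77 [460. 186.]
wineglass [0.72  0.168 0.144] 0.83 [257. 109.]
side [ 0.43089384 -0.71997554  0.61087412]
tealight_a [0.426 0.143 0.024] 0.8 [260. 170.]
tealight_a [0.4   0.285 0.016] 0.7 [247. 143.]
tealight_a [ 0.566 -0.315  0.006] 0.25 [365. 329.]
stopper_a [ 0.38  -0.029  0.023] 0.84 [243. 220.]
stopper_a [ 0.516 -0.028  0.026] 0.79 [309. 211.]
stopper_a [ 0.377 -0.305  0.025] 0.72 [247. 334.]
stopper_a [ 0.447 -0.019  0.022] 0.66 [275. 214.]
remote [ 0.424 -0.143  0.017] 0.79 [268. 260.]
plate [ 0.646  0.003 -0.001] 0.55 [365. 205.]
tray [0.593 0.318 0.005] 0.64 [318. 134.]
caddy [ 0.568 -0.31   0.004] 0.9 [365. 327.]
wineglass [0.726 0.149 0.164] 0.69 [388. 104.]
{'time_s': 0.8, 'joint_positions': array([-7.53716205e+01,  3.02189464e+01,  8.20864314e+01,  1.16780962e-03,
        6.76908616e+01, -1.02280411e+01]), 'qvel': array([ 0.0477263 ,  0.00522174, -0.08264974, -0.06762516,  0.00709503,
       -0.07186406]), 'tau': array([ 1.12650956e-03, -4.39945972e+01, -1.76979035e+01,  6.35220576e-02,
        5.01164887e-02, -8.15362881e-06]), 'position': array([ 0.26273653, -0.567076  ,  0.23960439]), 'tcp_rot': array([[ 9.07367245e-01,  4.20338769e-01,  3.48216354e-05],
       [ 4.20338771e-01, -9.07367243e-01, -5.87465419e-05],
       [ 6.90256216e-06,  6.79415713e-05, -9.99999998e-01]]), 'force': array([ 0.39831587, -0.55234944,  0.07678399]), 'moment': array([ 0.01390668,  0.00643905, -0.03943394]), 'grasp_force': 0.0, 'opening': 0.9977138773182317}
```

View pics/top0.png

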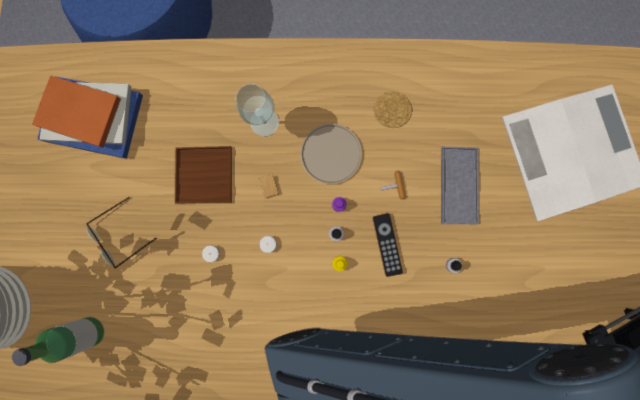

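View pics/side0.png

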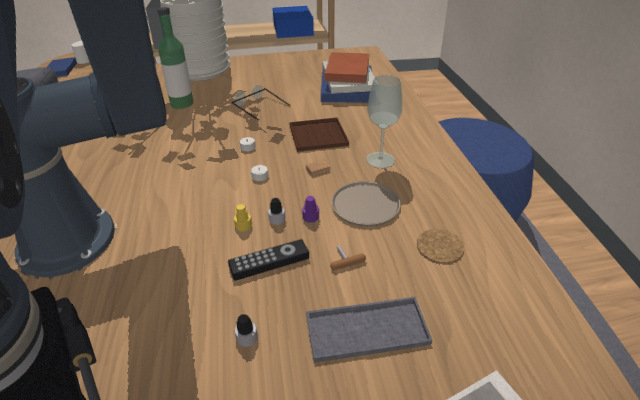

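The plausible stoppers in the top view are purple (339,205), black/steel (336,234), yellow (340,264) and black/steel (455,265). The two with a black plug on a steel head fit the description. I'll confirm them in one crop while refining the positions.

Run:
```python
from h import *
from scipy.optimize import least_squares
H={'tealight_a':.012,'stopper_a':.028,'remote':.012,'plate':.006,'tray':.006,'caddy':.006}
for cam in ['top','side']:
    c=snap(cam)
    if cam=='top':
        f=cv2.resize(c['frame'][180:290,315:475],None,fx=5,fy=5,interpolation=cv2.INTER_CUBIC); cv2.imwrite('pics/crop.png',f[:,:,::-1])
    for n in H:
        for r in finder.outline_of(cam,n):
            m=r['pixels'].astype(np.uint8)
            cs=max(cv2.findContours(m,0,1)[0],key=cv2.contourArea)[:,0]
            zt={'tealight_a':.02,'stopper_a':.028,'remote':.02,'plate':.01,'tray':.012,'caddy':.012}[n]
            W=np.array([atz(c,u,v,zt) for u,v in cs],np.float32)
            box=cv2.minAreaRect(W*1000)
            print(cam,n,round(r['confidence'],2),'px',cs.mean(0).round(),'ctr',np.round(box[0],1),'size',np.round(box[1],0),'ang',round(box[2],1))
```

```text
top tealight_a 0.78 px [211. 253.] ctr [400.5 291.1] size [38. 39.] ang 0.8
top tealight_a 0.67 px [331. 154.] ctr [644.    3.6] size [145. 146.] ang 78.7
top tealight_a 0.49 px [268. 244.] ctr [423.6 154.4] size [33. 36.] ang 0.6
top tealight_a 0.44 px [387. 245.] ctr [ 422.9 -131.2] size [149.  45.] ang 14.2
top stopper_a 0.76 px [336. 234.] ctr [448.6 -10.9] size [33. 31.] ang 0.3
top stopper_a 0.58 px [453. 265.] ctr [ 375.6 -289.1] size [39. 33.] ang 89.8
top stopper_a 0.46 px [340. 263.] ctr [378.8 -18.4] size [31. 31.] ang 0.3
top stopper_a 0.44 px [339. 205.] ctr [519.  -16.6] size [32. 32.] ang 45.3
top remote 0.61 px [211. 254.] ctr [399.3 291.1] size [36. 39.] ang 0.8
top remote 0.55 px [387. 245.] ctr [ 424.1 -131.6] size [147.  44.] ang 13.0
top remote 0.52 px [257. 109.] ctr [755.2 184.4] size [141.  91.] ang 45.3
top plate 0.87 px [331. 154.] ctr [645.5   4. ] size [145. 147.] ang 45.4
top tray 0.58 px [203. 175.] ctr [592.3 318.4] size [141. 143.] ang 0.5
top caddy 0.94 px [459. 185.] ctr [ 570.1 -310.9] size [ 95. 189.] ang 89.1
side tealight_a 0.68 px [259. 173.] ctr [422.8 138.3] size [59. 33.] ang 86.0
side tealight_a 0.65 px [247. 143.] ctr [398.5 280.5] size [61. 34.] ang 87.4
side tealight_a 0.63 px [365. 203.] ctr [639.2 -12.4] size [148. 147.] ang 37.5
side stopper_a 0.8 px [310. 210.] ctr [520.2 -22.7] size [84. 33.] ang 80.6
side stopper_a 0.76 px [245. 331.] ctr [ 375.7 -298.9] size [62. 36.] ang 88.5
side stopper_a 0.69 px [242. 218.] ctr [379.4 -24.6] size [34. 82.] ang 6.3
side stopper_a 0.54 px [276. 212.] ctr [451.  -16.3] size [85. 31.] ang 85.6
side remote 0.97 px [267. 260.] ctr [ 423.9 -143.3] size [148.  58.] ang 11.3
side plate 0.77 px [365. 203.] ctr [644.7  -3.2] size [151. 146.] ang 79.6
side tray 0.77 px [317. 134.] ctr [590.1 308.3] size [139. 160.] ang 1.1
side caddy 0.81 px [366. 329.] ctr [ 569.5 -317.4] size [ 97. 190.] ang 88.8
```

View pics/crop.png

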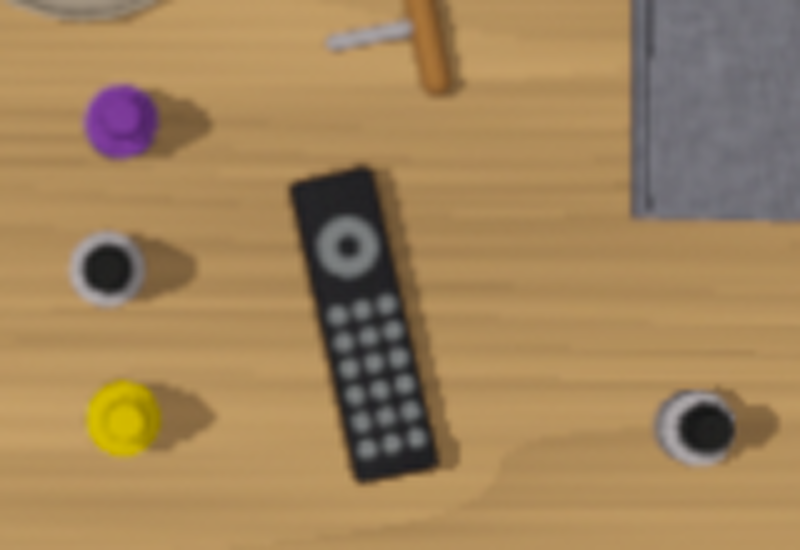

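Confirmed: the stoppers with a black plug and steel head are at crop (107,268) and (697,428), which is top view (336,234) and (454,266). Purple and yellow stay put. I'll start with the tealights.

```bash
cat > go.py <<'E'
import sys
from h import *
from scipy.spatial.transform import Rotation as Ro
# args: x,y,z,yaw waypoints in world (m, deg) -> rows in tool axes
s=bot.read_state(); R0=np.array(s['tcp_rot']); p0=np.array(s['position'])
print('t',round(s['time_s'],2),'p',p0.round(4),'yaw',round(np.degrees(np.arctan2(R0[1,0],R0[0,0])),2),'open',round(s['opening'],3),'gf',round(s['grasp_force'],1),'F',np.round(s['force'],1))
for a in sys.argv[1:]:
    x,y,z,w=map(float,a.split(',')); c,n=np.cos(np.radians(w)),np.sin(np.radians(w))
    Rt=np.array([[c,n,0],[n,-c,0],[0,0,-1]])
    d=R0.T@(np.array([x,y,z])-p0); r=Ro.from_matrix(R0.T@Rt).as_rotvec(degrees=True)
    print([round(v,4) for v in d]+[round(v,2) for v in r])
E
python3 go.py .32,-.46,.24,40 .42,-.28,.24,75  .424,.153,.24,90 .424,.153,.12,90
```

```text
t 1.5 p [ 0.2627 -0.5671  0.2396] yaw 24.86 open 0.999 gf 0.0 F [-0.8  0.8  0.2]
[np.float64(0.097), np.float64(-0.0731), np.float64(-0.0004), np.float64(-0.0), np.float64(0.0), np.float64(-15.14)]
[np.float64(0.2634), np.float64(-0.1944), np.float64(-0.0004), np.float64(-0.0), np.float64(0.0), np.float64(-50.14)]
[np.float64(0.449), np.float64(-0.5856), np.float64(-0.0004), np.float64(-0.0), np.float64(0.0), np.float64(-65.14)]
[np.float64(0.449), np.float64(-0.5856), np.float64(0.1196), np.float64(-0.0), np.float64(0.0), np.float64(-65.14)]
```

Careful with the scale: shifts go in shares of 0.6 m and turns go in shares of 180 degrees. That gives: 0.263 m is 0.4383, -0.12 m is -0.2, -50 degrees is -0.2778.

play_rows(motion=[[[0.05,-0.0417,0,0,0,-0.0278],[0.1083,-0.0833,0,0,0,-0.0611],[0.1617,-0.1217,0,0,0,-0.0944],[0.2167,-0.1667,0,0,0,-0.1333],[0.275,-0.2,0,0,0,-0.1722],[0.3333,-0.2417,0,0,0,-0.2111],[0.3867,-0.2833,0,0,0,-0.2444],[0.4383,-0.3233,0,0,0,-0.2778]]], fingers=0.087)

```text
time_s: 2.17
position: [0.4206, -0.2785, 0.2398]
tcp_rot: [[0.256, 0.967, 0.0], [0.967, -0.256, -0.0], [0.0, 0.0, -1.0]]
force: [0.2, -0.3, -0.6]
opening: 1.001
grasp_force: 0.0
```

```bash
sed -i 's/print(\[round(v,4)/print([float(round(v,4))/; s/+\[round(v,2)/+[float(round(v,2))/' go.py; python3 go.py .424,.153,.24,90 .424,.153,.12,90
```

```text
t 2.17 p [ 0.4206 -0.2785  0.2398] yaw 75.15 open 1.001 gf 0.0 F [ 0.2 -0.3 -0.6]
[0.418, -0.1073, -0.0003, 0.03, 0.0, -14.85]
[0.418, -0.1073, 0.1197, 0.03, 0.0, -14.85]
```

To row units: 0.304 m is 0.5067, -0.04 m is -0.0667, -14.8 degrees is -0.0822.

play_rows(motion=[[[0.0633,-0.0167,0,0,0,-0.0111],[0.1267,-0.0333,0,0,0,-0.0222],[0.19,-0.05,0,0,0,-0.0333],[0.2533,-0.0667,0,0,0,-0.0444],[0.3167,-0.0833,0,0,0,-0.0556],[0.38,-0.1,0,0,0,-0.0667],[0.4433,-0.1167,0,0,0,-0.0778],[0.5067,-0.1333,0.0167,0,0,-0.0822]]])

```text
time_s: 2.83
position: [0.4232, 0.0354, 0.2311]
tcp_rot: [[0.005, 1.0, 0.005], [1.0, -0.005, -0.001], [-0.001, 0.005, -1.0]]
force: [0.8, 0.6, -0.5]
opening: 1.002
grasp_force: 0.0
```

```bash
python3 - <<'E'
from h import *
c=snap('wrist','w1.png'); print(-np.array(c['R']).T@c['t'])
for n in ['tealight_a','stopper_a','plate','tray']:
    for r in finder.recognise('wrist',n): print(n,np.round(r['at'],3),round(r['confidence'],2),np.round(proj(c,r['at'])))
E
python3 go.py .424,.153,.12,90 .424,.153,.02,90
```

```text
[0.42253142 0.11878446 0.3760618 ]
tealight_a [0.422 0.155 0.022] 0.93 [314.  75.]
stopper_a [ 0.379 -0.015  0.03 ] 0.76 [282. 217.]
stopper_a [ 0.51  -0.013  0.032] 0.74 [384. 215.]
stopper_a [ 0.449 -0.005  0.03 ] 0.59 [336. 209.]
t 3.08 p [0.4224 0.0338 0.2297] yaw 89.72 open 0.997 gf 0.0 F [0.4 0.3 0.1]
[0.1193, 0.0009, 0.1097, 0.04, 0.04, -0.28]
[0.1194, 0.0009, 0.2097, 0.04, 0.04, -0.28]
```

View pics/w1.png

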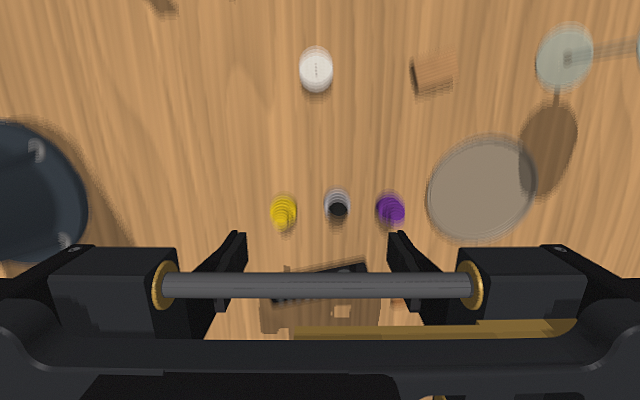

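The picture shows tealight 1 at (316,70), the plate at (483,187) and the stoppers at the row y≈210. The measurement stands, so I'll descend.

To row units: 0.209 m is 0.3483, 0.04 m is 0.0667, -0.3 degrees is -0.0017.

play_rows(motion=[[[0.0583,0,0.0333,0,0,0],[0.1167,0,0.0667,0,0,-0.0017],[0.1667,0.0017,0.1167,0,0,-0.0017],[0.2017,0.0017,0.1667,0,0,-0.0017],[0.2017,0.0017,0.2333,0,0,-0.0017],[0.2017,0.0017,0.2917,0,0,-0.0017],[0.2017,0.0017,0.3333,0,0,-0.0017],[0.2017,0.0017,0.3483,0,0,-0.0017]]])

```text
time_s: 3.75
position: [0.4235, 0.1531, 0.0175]
tcp_rot: [[0.004, 1.0, -0.004], [1.0, -0.004, -0.001], [-0.001, -0.004, -1.0]]
force: [-1.8, -0.2, 3.5]
opening: 1.001
grasp_force: 2.5
```

play_rows(motion=[[[0,0,0,0,0,0],[0,0,0,0,0,0],[0,0,0,0,0,0],[0,0,0,0,0,0],[0,0,0,0,0,0],[0,0,0,0,0,0]]], fingers=0.02)

```text
time_s: 4.25
position: [0.4244, 0.1547, 0.0213]
tcp_rot: [[0.001, 1.0, 0.002], [1.0, -0.001, 0.0], [0.0, 0.002, -1.0]]
force: [0.2, 0.0, -0.6]
opening: 0.628
grasp_force: 0.0
```

```bash
python3 go.py .423,.155,.12,90 .645,-.027,.12,90 .645,-.027,.026,90
```

```text
t 4.25 p [0.4244 0.1547 0.0213] yaw 89.94 open 0.628 gf 0.0 F [ 0.2  0.  -0.6]
[0.0003, -0.0012, -0.0987, 0.1, -0.01, -0.06]
[-0.1815, 0.221, -0.0983, 0.1, -0.01, -0.06]
[-0.1815, 0.2209, -0.0043, 0.1, -0.01, -0.06]
```

play_rows(motion=[[[0,0,0,0,0,0],[0,0,0,0,0,0],[0,0,0,0,0,0],[0,0,0,0,0,0],[0,0,0,0,0,0],[0,0,0,0,0,0]]])

```text
time_s: 4.75
position: [0.4239, 0.1549, 0.0208]
tcp_rot: [[0.001, 1.0, 0.001], [1.0, -0.001, 0.0], [0.0, 0.001, -1.0]]
force: [-0.5, 0.9, 5.8]
opening: 0.45
grasp_force: 30.0
```

```bash
python3 go.py .423,.155,.12,90 .645,-.027,.12,90 .645,-.027,.026,90
```

```text
t 4.75 p [0.4239 0.1549 0.0208] yaw 89.96 open 0.45 gf 30.0 F [-0.5  0.9  5.8]
[0.0001, -0.0008, -0.0992, 0.03, -0.0, -0.04]
[-0.1818, 0.2213, -0.0991, 0.03, -0.0, -0.04]
[-0.1818, 0.2212, -0.0051, 0.03, -0.0, -0.04]
```

To row units: 0.16 m is 0.2667, 0.04 m is 0.0667.

play_rows(motion=[[[0,0,-0.0333,0,0,0],[0,0,-0.0917,0,0,0],[-0.025,0.025,-0.15,0,0,0],[-0.0583,0.0667,-0.1667,0,0,0],[-0.1,0.1167,-0.1667,0,0,0],[-0.14,0.1667,-0.1667,0,0,0],[-0.18,0.2167,-0.1667,0,0,0],[-0.22,0.2667,-0.1667,0,0,0]]])

```text
time_s: 5.42
position: [0.5844, 0.0215, 0.1205]
tcp_rot: [[0.001, 1.0, -0.001], [1.0, -0.001, 0.0], [0.0, -0.001, -1.0]]
force: [0.3, 0.5, -0.8]
opening: 0.45
grasp_force: 30.0
```

To row units: 0.061 m is 0.1017, -0.05 m is -0.0833.

play_rows(motion=[[[-0.0333,0.0417,0,0,0,0],[-0.0667,0.08,0,0,0,0],[-0.0833,0.1017,0,0,0,0],[-0.0833,0.1017,0,0,0,0],[-0.0833,0.1017,0,0,0,0]]])

```text
time_s: 5.83
position: [0.6441, -0.0277, 0.1196]
tcp_rot: [[0.002, 1.0, -0.002], [1.0, -0.002, 0.001], [0.001, -0.002, -1.0]]
force: [-1.0, 0.1, -0.2]
opening: 0.453
grasp_force: 30.0
```

```bash
python3 go.py .645,-.027,.04,90 .645,-.027,.0255,90
python3 - <<'E'
from h import *
c=snap('wrist')
for n in ['plate']:
    for r in finder.outline_of('wrist',n):
        cs=max(cv2.findContours(r['pixels'].astype(np.uint8),0,1)[0],key=cv2.contourArea)[:,0]
        W=np.array([atz(c,u,v,.01) for u,v in cs],np.float32)*1000
        print(r['confidence'],cv2.minAreaRect(W),cv2.minEnclosingCircle(W))
E
```

```text
t 5.83 p [ 0.6441 -0.0277  0.1196] yaw 89.88 open 0.453 gf 30.0 F [-1.   0.1 -0.2]
[0.0007, 0.0011, 0.0796, -0.12, -0.04, -0.12]
[0.0007, 0.0011, 0.0941, -0.12, -0.04, -0.12]
0.79 ((646.9951782226562, 10.339714050292969), (138.06015014648438, 149.60174560546875), 88.89107513427734) ((646.7050170898438, 4.636044979095459), 75.24784088134766)
```

To row units: 0.0945 m is 0.1575, 0.094 m is 0.1567.

play_rows(motion=[[[0.0017,0.0017,0.0583,0,0,0],[0.0017,0.0017,0.1083,0,0,0],[0.0017,0.0017,0.1367,0,0,0],[0.0017,0.0017,0.15,0,0,0],[0.0017,0.0017,0.1567,0,0,0],[0.0017,0.0017,0.1575,0,0,0],[0.0017,0.0017,0.1575,0,0,0]]])

```text
time_s: 6.52
position: [0.6461, -0.026, 0.0271]
tcp_rot: [[0.0, 1.0, 0.002], [1.0, -0.0, -0.0], [-0.0, 0.002, -1.0]]
force: [-0.1, -0.3, 0.2]
opening: 0.452
grasp_force: 30.0
```

play_rows(motion=[[[0,0,0,0,0,0],[0,0,0,0,0,0],[0,0,0,0,0,0],[0,0,-0.0083,0,0,0],[0,0,-0.0333,0,0,0],[0,0,-0.0833,0,0,0],[0,0,-0.15,0,0,0],[0,0,-0.1667,0,0,0]]], fingers=0.06)

```text
time_s: 7.18
position: [0.6491, -0.027, 0.1323]
tcp_rot: [[0.001, 1.0, 0.01], [1.0, -0.001, -0.002], [-0.002, 0.01, -1.0]]
force: [0.9, -1.7, 0.8]
opening: 0.687
grasp_force: 0.0
```

```bash
python3 go.py .645,-.027,.12,90 .4,.2885,.12,90 .4,.2885,.0205,90
python3 - <<'E'
from h import *
for cam in ['wrist','top']:
    c=snap(cam,'a_'+cam+'.png')
    for r in finder.recognise(cam,'tealight_a'): print(cam,np.round(r['at'],3),round(r['confidence'],2))
E
```

```text
t 7.18 p [ 0.6491 -0.027   0.1323] yaw 89.95 open 0.687 gf 0.0 F [ 0.9 -1.7  0.8]
[0.0001, -0.0042, 0.0123, 0.58, 0.12, -0.05]
[0.3153, -0.2495, 0.0091, 0.58, 0.12, -0.05]
[0.3155, -0.2505, 0.1086, 0.58, 0.12, -0.05]
wrist [ 0.642 -0.026  0.023] 0.88
```

To row units: 0.24 m is 0.4, 0.15 m is 0.25.

play_rows(motion=[[[0.05,-0.0417,0,0,0,0],[0.1,-0.0833,0,0,0,0],[0.15,-0.125,0,0,0,0],[0.2,-0.1667,0,0,0,0],[0.25,-0.2033,0,0,0,0],[0.3,-0.2417,0,0,0,0],[0.35,-0.2833,0,0,0,0],[0.4,-0.325,0,0,0,0]]], fingers=0.075)

```text
time_s: 8.05
position: [0.448, 0.2145, 0.1242]
tcp_rot: [[0.002, 1.0, -0.004], [1.0, -0.002, -0.001], [-0.001, -0.004, -1.0]]
force: [0.2, 1.0, -0.2]
opening: 0.861
grasp_force: 0.0
```

To row units: 0.075 m is 0.125, 0.06 m is 0.1.

play_rows(motion=[[[0.05,-0.0333,0,0,0,0],[0.1,-0.0667,0,0,0,0],[0.125,-0.0833,0,0,0,0],[0.125,-0.0833,0,0,0,0],[0.125,-0.0833,0,0,0,0]]])

```text
time_s: 8.47
position: [0.3991, 0.289, 0.1246]
tcp_rot: [[-0.002, 1.0, -0.003], [1.0, 0.002, -0.002], [-0.002, -0.003, -1.0]]
force: [0.5, 0.5, 0.2]
opening: 0.864
grasp_force: 0.0
```

```bash
python3 - <<'E'
from h import *
for cam in ['wrist','top']:
    c=snap(cam)
    for r in finder.recognise(cam,'tealight_a'): print(cam,np.round(r['at'],3),round(r['confidence'],2))
    for r in finder.recognise(cam,'tray'): print(cam,'tray',np.round(r['at'],3),round(r['confidence'],2))
E
python3 go.py .4,.2885,.12,90 .4,.2885,.0205,90
```

```text
wrist [0.395 0.297 0.02 ] 0.6
wrist tray [0.591 0.332 0.006] 0.97
top [0.398 0.288 0.017] 0.59
top tray [0.592 0.316 0.003] 0.7
t 8.77 p [0.4016 0.2879 0.1258] yaw 89.84 open 0.859 gf 0.0 F [ 0.2 -0.2 -0.6]
[0.0006, -0.0016, 0.0058, -0.01, 0.01, -0.16]
[0.0006, -0.0016, 0.1053, -0.01, 0.01, -0.16]
```

To row units: 0.105 m is 0.175, 0.1 m is 0.1667.

play_rows(motion=[[[0.0017,-0.0033,0.0583,0,0,0],[0.0017,-0.0033,0.1167,0,0,0],[0.0017,-0.0033,0.15,0,0,0],[0.0017,-0.0033,0.1667,0,0,0],[0.0017,-0.0033,0.175,0,0,0],[0.0017,-0.0033,0.175,0,0,0],[0.0017,-0.0033,0.175,0,0,0]]])

```text
time_s: 9.35
position: [0.3996, 0.2899, 0.0217]
tcp_rot: [[0.001, 1.0, 0.001], [1.0, -0.001, 0.001], [0.001, 0.001, -1.0]]
force: [0.1, -0.3, 1.3]
opening: 0.86
grasp_force: 0.0
```

play_rows(motion=[[[0,0,0,0,0,0],[0,0,0,0,0,0],[0,0,0,0,0,0],[0,0,0,0,0,0],[0,0,0,0,0,0],[0,0,0,0,0,0],[0,0,0,0,0,0],[0,0,0,0,0,0]]], fingers=0.02)

```text
time_s: 10.02
position: [0.3989, 0.2899, 0.0213]
tcp_rot: [[0.001, 1.0, 0.0], [1.0, -0.001, 0.0], [0.0, 0.0, -1.0]]
force: [0.4, 0.3, 2.7]
opening: 0.45
grasp_force: 30.0
```

play_rows(motion=[[[0,0,0,0,0,0],[0,0,0,0,0,0]]])

```text
time_s: 10.18
position: [0.3989, 0.2899, 0.0212]
tcp_rot: [[0.001, 1.0, 0.0], [1.0, -0.001, 0.0], [0.0, 0.0, -1.0]]
force: [-1.4, 0.9, 3.0]
opening: 0.45
grasp_force: 30.0
```

```bash
python3 go.py .4,.2885,.12,90 .645,.034,.12,90
```

```text
t 10.18 p [0.3989 0.2899 0.0212] yaw 89.95 open 0.45 gf 30.0 F [-1.4  0.9  3. ]
[-0.0014, 0.0011, -0.0988, 0.01, -0.01, -0.05]
[-0.2557, 0.2463, -0.0988, 0.01, -0.01, -0.05]
```

To row units: -0.152 m is -0.2533, 0.148 m is 0.2467.

play_rows(motion=[[[0,0,-0.0333,0,0,0],[0,0,-0.0917,0,0,0],[-0.025,0.025,-0.15,0,0,0],[-0.0667,0.0667,-0.1667,0,0,0],[-0.1133,0.1117,-0.1667,0,0,0],[-0.16,0.1567,-0.1667,0,0,0],[-0.2067,0.2017,-0.1667,0,0,0],[-0.2533,0.2467,-0.1667,0,0,0]]])

```text
time_s: 10.85
position: [0.5475, 0.1362, 0.121]
tcp_rot: [[0.001, 1.0, -0.0], [1.0, -0.001, 0.0], [0.0, -0.0, -1.0]]
force: [0.6, 0.9, -0.2]
opening: 0.444
grasp_force: 30.0
```

To row units: -0.104 m is -0.1733, -0.1 m is -0.1667.

play_rows(motion=[[[-0.0467,0.0433,0,0,0,0],[-0.0933,0.0883,0,0,0,0],[-0.14,0.1333,0,0,0,0],[-0.1667,0.1583,0,0,0,0],[-0.1733,0.1633,0,0,0,0],[-0.1733,0.1633,0,0,0,0],[-0.1733,0.1633,0,0,0,0]]])

```text
time_s: 11.43
position: [0.643, 0.0342, 0.1202]
tcp_rot: [[0.001, 1.0, -0.003], [1.0, -0.001, 0.001], [0.001, -0.003, -1.0]]
force: [-0.6, 0.7, -0.3]
opening: 0.451
grasp_force: 30.0
```

```bash
python3 go.py .645,.033,.026,90;python3 - <<'E'
from h import *
for cam in ['top','side']:
    c=snap(cam)
    for r in finder.recognise(cam,'tealight_a'): print(cam,np.round(r['at'],3),round(r['confidence'],2))
E
```

```text
t 11.43 p [0.643  0.0342 0.1202] yaw 89.93 open 0.451 gf 30.0 F [-0.6  0.7 -0.3]
[-0.0013, 0.0023, 0.0942, -0.18, -0.05, -0.07]
top [ 0.645 -0.028  0.028] 0.49
side [ 0.644 -0.036  0.026] 0.79
side [0.641 0.03  0.117] 0.6
```

To row units: 0.0945 m is 0.1575, 0.001 m is 0.0017.

play_rows(motion=[[[0,0.0017,0.0583,0,0,0],[0,0.0017,0.1083,0,0,0],[0,0.0017,0.1367,0,0,0],[0,0.0017,0.15,0,0,0],[0,0.0017,0.1558,0,0,0],[0,0.0017,0.1575,0,0,0],[0,0.0017,0.1575,0,0,0],[0,0.0017,0.1575,0,0,0]]])

```text
time_s: 12.3
position: [0.6467, 0.0337, 0.028]
tcp_rot: [[0.0, 1.0, 0.003], [1.0, -0.0, -0.0], [-0.0, 0.003, -1.0]]
force: [-0.2, -0.3, -0.4]
opening: 0.455
grasp_force: 30.0
```

To row units: -0.1 m is -0.1667, -0.085 m is -0.1417.

play_rows(motion=[[[0,0,0,0,0,0],[0,0,0,0,0,0],[0,0,0,0,0,0],[0,0,-0.0083,0,0,0],[0,0,-0.0333,0,0,0],[0,0,-0.0833,0,0,0],[0,0,-0.1417,0,0,0],[0,0,-0.1667,0,0,0]]], fingers=0.06)

```text
time_s: 12.97
position: [0.6478, 0.0334, 0.1311]
tcp_rot: [[0.001, 1.0, 0.006], [1.0, -0.001, -0.001], [-0.001, 0.006, -1.0]]
force: [1.1, -0.4, 0.4]
opening: 0.687
grasp_force: 0.0
```

To row units: -0.195 m is -0.325, -0.19 m is -0.3167, 54 degrees is 0.3.

play_rows(motion=[[[0,-0.05,0,0,0,0.0278],[0,-0.1,0,0,0,0.0667],[-0.0167,-0.15,0,0,0,0.1056],[-0.0333,-0.2,0,0,0,0.1444],[-0.05,-0.25,0,0,0,0.1833],[-0.0667,-0.2917,0,0,0,0.2222],[-0.075,-0.3167,0,0,0,0.2611],[-0.0767,-0.325,0,0,0,0.3]]], fingers=0.075)

```text
time_s: 13.63
position: [0.4471, -0.0123, 0.127]
tcp_rot: [[0.814, 0.581, -0.003], [0.581, -0.814, 0.001], [-0.002, -0.003, -1.0]]
force: [0.5, -0.1, -0.3]
opening: 0.861
grasp_force: 0.0
```

```bash
python3 go.py .448,-.012,.12,0 .448,-.012,.021,0;python3 - <<'E'
from h import *
for cam in ['top','side']:
    c=snap(cam,'b_'+cam+'.png')
    for n in ['tealight_a','stopper_a']:
      for r in finder.recognise(cam,n): print(cam,n,np.round(r['at'],3),round(r['confidence'],2))
f=c['frame'][130:260,200:420]; cv2.imwrite('pics/b.png',cv2.resize(f,None,fx=3,fy=3)[:,:,::-1])
E
```

```text
t 13.63 p [ 0.4471 -0.0123  0.127 ] yaw 35.54 open 0.861 gf 0.0 F [ 0.5 -0.1 -0.3]
[0.0009, 0.0003, 0.007, -0.1, 0.17, 35.54]
[0.0012, 0.0005, 0.106, -0.1, 0.17, 35.54]
top tealight_a [0.644 0.037 0.026] 0.8
top tealight_a [ 0.646 -0.028  0.026] 0.75
top stopper_a [ 0.522 -0.018  0.043] 0.68
top stopper_a [ 0.382 -0.019  0.038] 0.65
top stopper_a [0.643 0.039 0.026] 0.57
top stopper_a [ 0.375 -0.29   0.028] 0.53
side tealight_a [0.645 0.026 0.024] 0.81
side tealight_a [ 0.644 -0.036  0.024] 0.74
side stopper_a [ 0.448 -0.019  0.022] 0.88
side stopper_a [ 0.379 -0.029  0.021] 0.77
side stopper_a [ 0.378 -0.304  0.026] 0.76
side stopper_a [ 0.518 -0.031  0.027] 0.59
```

View pics/b.png

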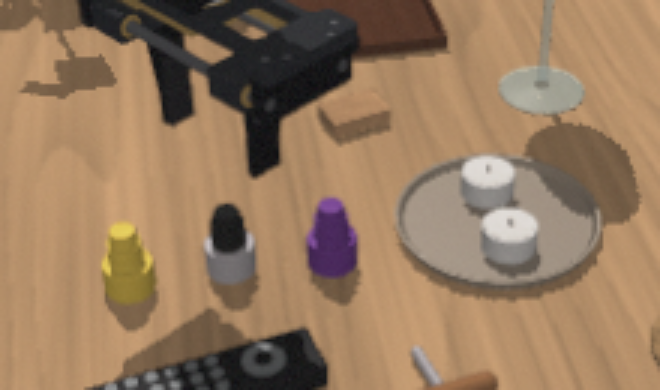

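Both tealights lie flat on the plate, at crop (488,183) and (510,237). Next is the steel/black stopper at crop (230,245), between the yellow and purple ones.

To row units: 0.035 m is 0.0583, 0.005 m is 0.0083, 35.5 degrees is 0.1972.

play_rows(motion=[[[0.0017,0,0.0083,0,0,0.0389],[0.0017,0,0.0083,0,0,0.0778],[0.0017,0,0.0083,0,0,0.1167],[0.0017,0,0.0083,0,0,0.1556],[0.0017,0,0.0083,0,0,0.1889],[0.0017,0,0.0083,0,0,0.1972],[0.0017,0,0.0333,0,0,0.1972],[0.0017,0,0.0583,0,0,0.1972]]])

```text
time_s: 14.6
position: [0.4533, -0.0117, 0.0918]
tcp_rot: [[1.0, 0.01, 0.004], [0.01, -1.0, -0.001], [0.004, 0.001, -1.0]]
force: [-0.0, -0.8, -0.6]
opening: 0.858
grasp_force: 0.0
```

```bash
python3 go.py .448,-.012,.021,0
```

```text
t 14.6 p [ 0.4533 -0.0117  0.0918] yaw 0.59 open 0.858 gf 0.0 F [-0.  -0.8 -0.6]
[-0.0056, 0.0002, 0.0708, 0.06, -0.22, 0.59]
```

To row units: 0.07 m is 0.1167, -0.004 m is -0.0067, 0.5 degrees is 0.0028.

play_rows(motion=[[[-0.0067,0,0,0,0,0.0028],[-0.0067,0,0.0417,0,0,0.0028],[-0.0067,0,0.0833,0,0,0.0028],[-0.0067,0,0.105,0,0,0.0028],[-0.0067,0,0.115,0,0,0.0028],[-0.0067,0,0.1167,0,0,0.0028],[-0.0067,0,0.1167,0,0,0.0028]]])

```text
time_s: 15.18
position: [0.4477, -0.0116, 0.0217]
tcp_rot: [[1.0, -0.0, 0.0], [-0.0, -1.0, -0.0], [0.0, 0.0, -1.0]]
force: [-0.2, 0.3, 0.2]
opening: 0.858
grasp_force: 0.0
```

play_rows(motion=[[[0,0,0,0,0,0],[0,0,0,0,0,0],[0,0,0,0,0,0],[0,0,0,0,0,0],[0,0,0,0,0,0],[0,0,0,0,0,0],[0,0,0,0,0,0],[0,0,0,0,0,0]]], fingers=0.015)

```text
time_s: 15.85
position: [0.4474, -0.0116, 0.0217]
tcp_rot: [[1.0, -0.001, 0.0], [-0.001, -1.0, -0.0], [0.0, 0.0, -1.0]]
force: [-0.9, 0.4, 2.5]
opening: 0.404
grasp_force: 30.0
```

play_rows(motion=[[[0,0,0,0,0,0],[0,0,0,0,0,0],[0,0,0,0,0,0]]])

```text
time_s: 16.1
position: [0.4475, -0.0116, 0.0217]
tcp_rot: [[1.0, -0.001, 0.0], [-0.001, -1.0, -0.0], [0.0, 0.0, -1.0]]
force: [-0.3, 0.7, 4.6]
opening: 0.406
grasp_force: 30.0
```

```bash
python3 go.py .448,-.012,.13,0 .565,.317,.13,0
```

```text
t 16.1 p [ 0.4475 -0.0116  0.0217] yaw -0.04 open 0.406 gf 30.0 F [-0.3  0.7  4.6]
[0.0006, 0.0004, -0.1083, 0.0, -0.01, -0.04]
[0.1173, -0.3287, -0.1083, 0.0, -0.01, -0.04]
```

To row units: -0.16 m is -0.2667, -0.125 m is -0.2083.

play_rows(motion=[[[0,0,-0.0333,0,0,0],[0,0,-0.0917,0,0,0],[0,0,-0.15,0,0,0],[0.0133,-0.0333,-0.1833,0,0,0],[0.0333,-0.0917,-0.1833,0,0,0],[0.0533,-0.15,-0.1833,0,0,0],[0.075,-0.2083,-0.1833,0,0,0],[0.0967,-0.2667,-0.1833,0,0,0]]])

```text
time_s: 16.77
position: [0.5054, 0.1498, 0.1315]
tcp_rot: [[1.0, -0.001, -0.001], [-0.001, -1.0, -0.0], [-0.001, 0.0, -1.0]]
force: [0.2, -0.1, -0.8]
opening: 0.404
grasp_force: 30.0
```

To row units: -0.168 m is -0.28, -0.158 m is -0.2633.

play_rows(motion=[[[0.02,-0.0567,0,0,0,0],[0.04,-0.1133,0,0,0,0],[0.06,-0.17,0,0,0,0],[0.08,-0.2267,0,0,0,0],[0.0933,-0.2633,0,0,0,0],[0.0983,-0.28,0,0,0,0],[0.0983,-0.28,0,0,0,0],[0.0983,-0.28,0,0,0,0]]])

```text
time_s: 17.43
position: [0.5635, 0.3155, 0.1307]
tcp_rot: [[1.0, 0.0, -0.003], [0.0, -1.0, -0.002], [-0.003, 0.002, -1.0]]
force: [0.2, 0.2, -1.4]
opening: 0.405
grasp_force: 30.0
```

```bash
python3 go.py .565,.317,.0265,0
```

```text
t 17.43 p [0.5635 0.3155 0.1307] yaw 0.0 open 0.405 gf 30.0 F [ 0.2  0.2 -1.4]
[0.0018, -0.0016, 0.1041, 0.09, 0.14, 0.0]
```

To row units: 0.1045 m is 0.1742, 0.09 m is 0.15.

play_rows(motion=[[[0,0,0.0583,0,0,0],[0,0,0.1167,0,0,0],[0,0,0.15,0,0,0],[0,0,0.1667,0,0,0],[0,0,0.1717,0,0,0],[0,0,0.1742,0,0,0],[0,0,0.1742,0,0,0],[0,0,0.1742,0,0,0]]])

```text
time_s: 18.1
position: [0.5659, 0.3164, 0.0287]
tcp_rot: [[1.0, -0.001, 0.003], [-0.001, -1.0, 0.001], [0.003, -0.001, -1.0]]
force: [-0.4, 0.2, -1.4]
opening: 0.405
grasp_force: 30.0
```

```bash
python3 go.py .565,.317,.0262,0
```

```text
t 18.1 p [0.5659 0.3164 0.0287] yaw -0.07 open 0.405 gf 30.0 F [-0.4  0.2 -1.4]
[-0.0009, -0.0006, 0.0025, -0.05, -0.16, -0.06]
```

To row units: 0.002 m is 0.0033, 0.001 m is 0.0017.

play_rows(motion=[[[0,0,0.0017,0,0,0],[0,0,0.0033,0,0,0],[0,0,0.0033,0,0,0]]])

```text
time_s: 18.35
position: [0.565, 0.3165, 0.0258]
tcp_rot: [[1.0, -0.001, 0.001], [-0.001, -1.0, 0.0], [0.001, -0.0, -1.0]]
force: [0.0, -0.1, 0.6]
opening: 0.404
grasp_force: 30.0
```

To row units: -0.105 m is -0.175, -0.08 m is -0.1333.

play_rows(motion=[[[0,0,0,0,0,0],[0,0,0,0,0,0],[0,0,0,0,0,0],[0,0,0,0,0,0],[0,0,-0.025,0,0,0],[0,0,-0.075,0,0,0],[0,0,-0.1333,0,0,0],[0,0,-0.175,0,0,0]]], fingers=0.06)

```text
time_s: 19.02
position: [0.5652, 0.3165, 0.1322]
tcp_rot: [[1.0, -0.001, 0.002], [-0.001, -1.0, 0.001], [0.002, -0.001, -1.0]]
force: [0.9, 0.5, 0.4]
opening: 0.689
grasp_force: 0.0
```

```bash
python3 go.py .45,.15,.13,0 .376,-.292,.13,0
python3 - <<'E'
from h import *
for cam in ['wrist','top','side']:
    c=snap(cam,'c_'+cam+'.png')
    for r in finder.recognise(cam,'stopper_a'): print(cam,np.round(r['at'],3),round(r['confidence'],2))
E
```

```text
t 19.02 p [0.5652 0.3165 0.1322] yaw -0.04 open 0.689 gf 0.0 F [0.9 0.5 0.4]
[-0.1151, 0.1666, 0.0019, -0.03, -0.09, -0.04]
[-0.1888, 0.6087, 0.0015, -0.03, -0.09, -0.04]
wrist [ 0.521 -0.005  0.012] 0.84
wrist [0.578 0.315 0.038] 0.8
top [0.644 0.037 0.024] 0.7
top [ 0.518 -0.016  0.034] 0.6
top [ 0.382 -0.021  0.029] 0.59
top [ 0.379 -0.292  0.031] 0.49
top [0.724 0.168 0.146] 0.16
side [ 0.378 -0.304  0.026] 0.88
side [ 0.516 -0.032  0.021] 0.73
side [ 0.379 -0.03   0.024] 0.72
side [ 0.569 -0.311  0.005] 0.57
side [0.566 0.308 0.026] 0.51
side [0.644 0.032 0.021] 0.43
```

To row units: 0.304 m is 0.5067, 0.038 m is 0.0633.

play_rows(motion=[[[-0.02,0.0633,0,0,0,0],[-0.04,0.1267,0,0,0,0],[-0.06,0.19,0,0,0,0],[-0.08,0.2533,0,0,0,0],[-0.1,0.3167,0,0,0,0],[-0.12,0.38,0,0,0,0],[-0.14,0.4433,0,0,0,0],[-0.1583,0.5067,0,0,0,0]]], fingers=0.075)

```text
time_s: 19.98
position: [0.4673, 0.0111, 0.1287]
tcp_rot: [[1.0, -0.0, -0.004], [-0.0, -1.0, 0.001], [-0.004, -0.001, -1.0]]
force: [1.0, -0.1, 0.3]
opening: 0.863
grasp_force: 0.0
```

To row units: 0.29 m is 0.4833, 0.26 m is 0.4333.

play_rows(motion=[[[-0.02,0.0633,0,0,0,0],[-0.04,0.1267,0,0,0,0],[-0.06,0.19,0,0,0,0],[-0.08,0.2533,0,0,0,0],[-0.1,0.3167,0,0,0,0],[-0.12,0.38,0,0,0,0],[-0.1367,0.4333,0,0,0,0],[-0.15,0.4833,0,0,0,0]]])

```text
time_s: 20.65
position: [0.3774, -0.2789, 0.1287]
tcp_rot: [[1.0, -0.002, -0.002], [-0.002, -1.0, 0.003], [-0.002, -0.003, -1.0]]
force: [0.3, -0.3, 0.7]
opening: 0.863
grasp_force: 0.0
```

```bash
python3 - <<'E'
from h import *
c=snap('wrist')
for r in finder.recognise('wrist','stopper_a'): print(np.round(r['at'],3),round(r['confidence'],2))
E
python3 go.py .378,-.293,.13,0 .378,-.293,.0215,0
```

```text
[ 0.515 -0.036  0.015] 0.97
[ 0.381 -0.288  0.029] 0.71
[ 0.385 -0.031  0.028] 0.63
t 20.75 p [ 0.3788 -0.2825  0.129 ] yaw -0.38 open 0.862 gf 0.0 F [ 1.3 -0.6  0.3]
[-0.0007, 0.0105, -0.0009, 0.12, -0.05, -0.38]
[-0.0008, 0.0103, 0.1076, 0.12, -0.05, -0.38]
```

To row units: 0.05 m is 0.0833, 0.011 m is 0.0183.

play_rows(motion=[[[0,0.0183,0,0,0,0],[0,0.02,0.0333,0,0,0],[0,0.02,0.0667,0,0,0],[0,0.02,0.0833,0,0,0],[0,0.02,0.0833,0,0,0]]])

```text
time_s: 21.17
position: [0.3781, -0.287, 0.0776]
tcp_rot: [[1.0, 0.001, -0.004], [0.001, -1.0, 0.005], [-0.004, -0.005, -1.0]]
force: [0.2, -0.1, -0.2]
opening: 0.86
grasp_force: 0.0
```

```bash
python3 go.py .378,-.293,.0215,0
```

```text
t 21.17 p [ 0.3781 -0.287   0.0776] yaw 0.04 open 0.86 gf 0.0 F [ 0.2 -0.1 -0.2]
[0.0002, 0.0063, 0.056, -0.31, 0.25, 0.04]
```

To row units: 0.0555 m is 0.0925, 0.04 m is 0.0667.

play_rows(motion=[[[0,0.0067,0,0,0,0],[0,0.0067,0.0333,0,0,0],[0,0.0067,0.0667,0,0,0],[0,0.0067,0.085,0,0,0],[0,0.0067,0.0917,0,0,0],[0,0.0067,0.0925,0,0,0],[0,0.0067,0.0925,0,0,0]]])

```text
time_s: 21.75
position: [0.3797, -0.2938, 0.0251]
tcp_rot: [[1.0, -0.0, 0.001], [-0.0, -1.0, -0.001], [0.001, 0.001, -1.0]]
force: [0.4, 0.5, -0.3]
opening: 0.865
grasp_force: 0.0
```

play_rows(motion=[[[0,0,0,0,0,0],[0,0,0,0,0,0],[0,0,0,0,0,0],[0,0,0,0,0,0],[0,0,0,0,0,0],[0,0,0,0,0,0],[0,0,0,0,0,0],[0,0,0,0,0,0]]], fingers=0.015)

```text
time_s: 22.42
position: [0.3793, -0.2937, 0.0246]
tcp_rot: [[1.0, -0.001, 0.0], [-0.001, -1.0, -0.0], [0.0, 0.0, -1.0]]
force: [-0.2, -1.1, 0.8]
opening: 0.407
grasp_force: 30.0
```

play_rows(motion=[[[0,0,0,0,0,0],[0,0,0,0,0,0],[0,0,0,0,0,0]]])

```text
time_s: 22.67
position: [0.3793, -0.2937, 0.0246]
tcp_rot: [[1.0, -0.001, 0.0], [-0.001, -1.0, -0.0], [0.0, 0.0, -1.0]]
force: [-0.6, 0.7, 1.6]
opening: 0.403
grasp_force: 30.0
```

```bash
python3 go.py .378,-.29,.14,0 .45,0,.14,0 .62,.317,.14,0
```

```text
t 22.67 p [ 0.3793 -0.2937  0.0246] yaw -0.04 open 0.403 gf 30.0 F [-0.6  0.7  1.6]
[-0.0013, -0.0037, -0.1154, 0.01, -0.01, -0.04]
[0.0705, -0.2937, -0.1154, 0.01, -0.01, -0.04]
[0.2403, -0.6109, -0.1155, 0.01, -0.01, -0.04]
```

To row units: -0.16 m is -0.2667, -0.115 m is -0.1917.

play_rows(motion=[[[0,0,-0.0333,0,0,0],[0,0,-0.0917,0,0,0],[0,0,-0.15,0,0,0],[0.0133,-0.0333,-0.1917,0,0,0],[0.0367,-0.0917,-0.1933,0,0,0],[0.06,-0.15,-0.1933,0,0,0],[0.0833,-0.2083,-0.1933,0,0,0],[0.1067,-0.2667,-0.1933,0,0,0]]])

```text
time_s: 23.33
position: [0.4433, -0.132, 0.1407]
tcp_rot: [[1.0, -0.002, -0.0], [-0.002, -1.0, 0.0], [-0.0, -0.0, -1.0]]
force: [0.7, -1.0, -0.7]
opening: 0.403
grasp_force: 30.0
```

To row units: -0.288 m is -0.48, -0.252 m is -0.42.

play_rows(motion=[[[0.0233,-0.06,0,0,0,0],[0.0467,-0.12,0,0,0,0],[0.07,-0.18,0,0,0,0],[0.0933,-0.24,0,0,0,0],[0.1167,-0.3,0,0,0,0],[0.14,-0.36,0,0,0,0],[0.1633,-0.42,0,0,0,0],[0.1867,-0.48,0,0,0,0]]])

```text
time_s: 24.0
position: [0.5552, 0.1564, 0.14]
tcp_rot: [[1.0, -0.0, -0.002], [-0.0, -1.0, -0.0], [-0.002, 0.0, -1.0]]
force: [0.3, -0.7, -0.8]
opening: 0.407
grasp_force: 30.0
```

To row units: -0.162 m is -0.27, -0.14 m is -0.2333.

play_rows(motion=[[[0.0233,-0.06,0,0,0,0],[0.0467,-0.12,0,0,0,0],[0.07,-0.18,0,0,0,0],[0.0933,-0.2333,0,0,0,0],[0.1067,-0.2633,0,0,0,0],[0.1067,-0.27,0,0,0,0],[0.1067,-0.27,0,0,0,0],[0.1067,-0.27,0,0,0,0]]])

```text
time_s: 24.67
position: [0.6183, 0.3153, 0.1396]
tcp_rot: [[1.0, -0.0, -0.003], [-0.0, -1.0, -0.002], [-0.003, 0.002, -1.0]]
force: [0.4, -1.2, -0.7]
opening: 0.404
grasp_force: 30.0
```

```bash
python3 go.py .62,.317,.0296,0
```

```text
t 24.67 p [0.6183 0.3153 0.1396] yaw -0.03 open 0.404 gf 30.0 F [ 0.4 -1.2 -0.7]
[0.0021, -0.0019, 0.11, 0.09, 0.17, -0.03]
```

play_rows(motion=[[[0,0,0.0583,0,0,0],[0,0,0.1167,0,0,0],[0,0,0.1583,0,0,0],[0,0,0.1767,0,0,0],[0,0,0.1833,0,0,0],[0,0,0.185,0,0,0],[0,0,0.185,0,0,0],[0,0,0.185,0,0,0]]])

```text
time_s: 25.33
position: [0.621, 0.3161, 0.0311]
tcp_rot: [[1.0, -0.002, 0.003], [-0.002, -1.0, 0.001], [0.003, -0.001, -1.0]]
force: [0.9, 0.1, -0.4]
opening: 0.403
grasp_force: 30.0
```

play_rows(motion=[[[0,0,0,0,0,0],[0,0,0,0,0,0],[0,0,0,0,0,0]]])

```text
time_s: 25.58
position: [0.6202, 0.3164, 0.0303]
tcp_rot: [[1.0, -0.001, 0.001], [-0.001, -1.0, 0.0], [0.001, -0.0, -1.0]]
force: [-0.4, 0.3, -0.0]
opening: 0.402
grasp_force: 30.0
```

To row units: 0.0015 m is 0.0025, 0.001 m is 0.0017.

play_rows(motion=[[[0,0,0.0017,0,0,0],[0,0,0.0025,0,0,0],[0,0,0.0025,0,0,0]]])

```text
time_s: 25.83
position: [0.62, 0.3164, 0.0287]
tcp_rot: [[1.0, -0.001, 0.001], [-0.001, -1.0, 0.0], [0.001, -0.0, -1.0]]
force: [-0.0, -0.6, 3.6]
opening: 0.402
grasp_force: 30.0
```

To row units: -0.105 m is -0.175, -0.08 m is -0.1333.

play_rows(motion=[[[0,0,0,0,0,0],[0,0,0,0,0,0],[0,0,0,0,0,0],[0,0,0,0,0,0],[0,0,-0.025,0,0,0],[0,0,-0.075,0,0,0],[0,0,-0.1333,0,0,0],[0,0,-0.175,0,0,0]]], fingers=0.06)

```text
time_s: 26.5
position: [0.6206, 0.3166, 0.1364]
tcp_rot: [[1.0, -0.001, 0.003], [-0.001, -1.0, 0.001], [0.003, -0.001, -1.0]]
force: [1.1, -0.0, 0.2]
opening: 0.688
grasp_force: 0.0
```

To row units: 0.286 m is 0.4767, 0.25 m is 0.4167, -13 degrees is -0.0722.

play_rows(motion=[[[-0.0233,0.0567,0,0,0,-0.0056],[-0.0467,0.1167,0,0,0,-0.0111],[-0.07,0.1767,0,0,0,-0.0222],[-0.0933,0.2367,0,0,0,-0.0333],[-0.1167,0.2967,0,0,0,-0.0444],[-0.14,0.3567,0,0,0,-0.0556],[-0.1633,0.4167,0,0,0,-0.0667],[-0.1867,0.4767,0,0,0,-0.0722]]], fingers=0.08)

```text
time_s: 27.17
position: [0.507, 0.0289, 0.1342]
tcp_rot: [[0.974, 0.226, 0.002], [0.226, -0.974, -0.0], [0.002, 0.001, -1.0]]
force: [0.1, -1.1, -1.2]
opening: 0.922
grasp_force: 0.0
```

```bash
python3 - <<'E'
from h import *
for cam in ['top','side','wrist']:
    c=snap(cam,'d_'+cam+'.png')
    for r in finder.recognise(cam,'stopper_a'): print(cam,np.round(r['at'],3),round(r['confidence'],2))
    for r in finder.outline_of(cam,'remote'):
        cs=max(cv2.findContours(r['pixels'].astype(np.uint8),0,1)[0],key=cv2.contourArea)[:,0]
        W=np.array([atz(c,u,v,.02 if cam!='side' else .012) for u,v in cs],np.float32)*1000
        b=cv2.minAreaRect(W); print(cam,'remote',round(r['confidence'],2),np.round(b[0]),np.round(b[1]),round(b[2],1))
E
python3 - <<'E'
import cv2,numpy as np
a=cv2.imread('pics/d_top.png')[140:210,165:385]; b=cv2.imread('pics/d_side.png')[110:280,225:425]
a=cv2.resize(a,(600,190)); b=cv2.resize(b,(470,400)); b=cv2.copyMakeBorder(b,0,0,0,130,0)
cv2.imwrite('pics/d.png',np.vstack([a,b]))
E
python3 go.py .424,-.133,.13,13
```

```text
top [0.614 0.304 0.036] 0.48
top [0.563 0.312 0.035] 0.47
top remote 0.56 [ 424. -132.] [150.  46.] 13.1
side [ 0.376 -0.031  0.025] 0.81
side [ 0.519 -0.03   0.024] 0.65
side [0.615 0.309 0.054] 0.49
side remote 0.57 [ 424. -135.] [149.  56.] 12.2
wrist [ 0.522 -0.016  0.033] 0.97
wrist [ 0.388 -0.015  0.022] 0.9
wrist [0.571 0.301 0.024] 0.89
wrist [0.607 0.307 0.018] 0.69
wrist remote 0.88 [ 484. -115.] [40. 47.] 12.8
t 27.62 p [0.508  0.0316 0.1332] yaw 13.08 open 0.919 gf 0.0 F [ 0.1 -0.1 -0.1]
[-0.1191, 0.1413, 0.0032, 0.01, -0.05, 0.08]
```

View pics/d.png

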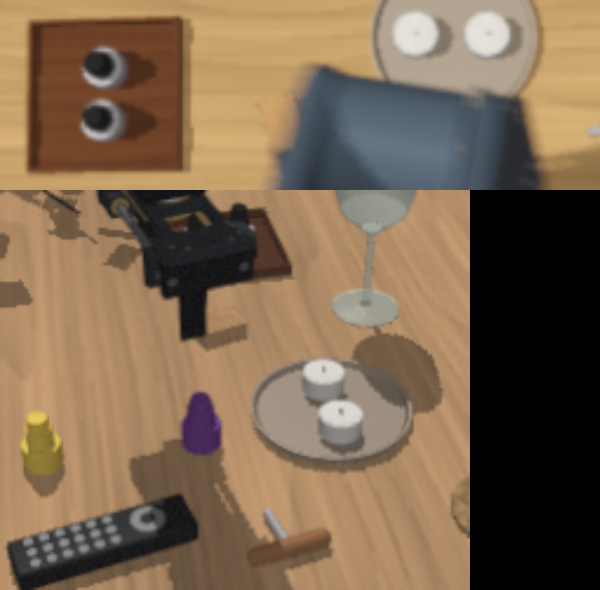

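Both stoppers stand upright in the tray, at (105,65) and (105,120) in the top strip. The remote comes next.

To row units: 0.141 m is 0.235, 0.05 m is 0.0833.

play_rows(motion=[[[-0.05,0.0583,0,0,0,0],[-0.1,0.1167,0,0,0,0],[-0.15,0.175,0,0,0,0],[-0.1867,0.22,0,0,0,0],[-0.1983,0.235,0,0,0,0],[-0.1983,0.235,0.0333,0,0,0],[-0.1983,0.235,0.0667,0,0,0],[-0.1983,0.235,0.0833,0,0,0]]])

```text
time_s: 28.28
position: [0.4231, -0.1335, 0.0818]
tcp_rot: [[0.975, 0.224, -0.001], [0.224, -0.975, 0.001], [-0.001, -0.001, -1.0]]
force: [-0.1, -0.4, -0.2]
opening: 0.92
grasp_force: 0.0
```

```bash
python3 go.py .424,-.133,.027,13
```

```text
t 28.28 p [ 0.4231 -0.1335  0.0818] yaw 12.96 open 0.92 gf 0.0 F [-0.1 -0.4 -0.2]
[0.001, -0.0002, 0.0548, -0.05, 0.04, -0.04]
```

To row units: 0.0555 m is 0.0925, 0.052 m is 0.0867.

play_rows(motion=[[[0,0,0.0417,0,0,0],[0,0,0.07,0,0,0],[0,0,0.0867,0,0,0],[0,0,0.0925,0,0,0],[0,0,0.0925,0,0,0],[0,0,0.0925,0,0,0]]])

```text
time_s: 28.78
position: [0.4236, -0.1334, 0.0277]
tcp_rot: [[0.974, 0.225, 0.0], [0.225, -0.974, -0.0], [0.0, 0.0, -1.0]]
force: [0.8, -0.5, -0.2]
opening: 0.922
grasp_force: 0.0
```

play_rows(motion=[[[0,0,0,0,0,0],[0,0,0,0,0,0],[0,0,0,0,0,0],[0,0,0,0,0,0],[0,0,0,0,0,0],[0,0,0,0,0,0],[0,0,0,0,0,0],[0,0,0,0,0,0]]], fingers=0.02)

```text
time_s: 29.45
position: [0.4232, -0.1339, 0.0277]
tcp_rot: [[0.975, 0.224, 0.0], [0.224, -0.975, -0.0], [0.0, 0.0, -1.0]]
force: [-0.5, 0.6, 3.2]
opening: 0.475
grasp_force: 30.0
```

play_rows(motion=[[[0,0,0,0,0,0],[0,0,0,0,0,0],[0,0,0,0,0,0]]])

```text
time_s: 29.7
position: [0.4232, -0.1339, 0.0277]
tcp_rot: [[0.975, 0.224, 0.0], [0.224, -0.975, -0.0], [0.0, 0.0, -1.0]]
force: [-0.4, -1.2, 2.8]
opening: 0.485
grasp_force: 30.0
```

```bash
python3 go.py .424,-.133,.12,13 .57,-.314,.12,0
python3 - <<'E'
from h import *
for cam in ['top','side']:
    c=snap(cam)
    for r in finder.outline_of(cam,'caddy'):
        cs=max(cv2.findContours(r['pixels'].astype(np.uint8),0,1)[0],key=cv2.contourArea)[:,0]
        W=np.array([atz(c,u,v,.012) for u,v in cs],np.float32)*1000
        b=cv2.minAreaRect(W); print(cam,round(r['confidence'],2),np.round(b[0]),np.round(b[1]),round(b[2],1))
E
```

```text
t 29.7 p [ 0.4232 -0.1339  0.0277] yaw 12.95 open 0.485 gf 30.0 F [-0.4 -1.2  2.8]
[0.001, -0.0007, -0.0923, 0.01, -0.01, -0.05]
[0.1028, 0.2085, -0.0923, 0.01, -0.01, 12.95]
top 0.84 [ 570. -312.] [193.  97.] 0.1
top 0.2 [591. 318.] [144. 145.] 1.5
side 0.69 [ 570. -317.] [ 99. 191.] 89.3
```

To row units: 0.152 m is 0.2533, 0.122 m is 0.2033, 10 degrees is 0.0556.

play_rows(motion=[[[0,0,-0.0333,0,0,0],[0,0,-0.0917,0,0,0],[0,0,-0.1417,0,0,0],[0.025,0.05,-0.1533,0,0,0.0111],[0.05,0.1,-0.1533,0,0,0.0222],[0.075,0.1533,-0.1533,0,0,0.0333],[0.1,0.2033,-0.1533,0,0,0.0444],[0.125,0.2533,-0.1533,0,0,0.0556]]])

```text
time_s: 30.57
position: [0.5307, -0.2658, 0.1192]
tcp_rot: [[0.999, 0.05, -0.001], [0.05, -0.999, 0.001], [-0.001, -0.001, -1.0]]
force: [0.4, -0.5, -1.7]
opening: 0.476
grasp_force: 30.0
```

```bash
python3 go.py .57,-.314,.12,0
```

```text
t 30.57 p [ 0.5307 -0.2658  0.1192] yaw 2.86 open 0.476 gf 30.0 F [ 0.4 -0.5 -1.7]
[0.0369, 0.0501, -0.0009, -0.06, 0.05, 2.86]
```

To row units: 0.05 m is 0.0833, 0.043 m is 0.0717, 2.9 degrees is 0.0161.

play_rows(motion=[[[0.0333,0.045,0,0,0,0.0083],[0.0533,0.0717,0,0,0,0.0161],[0.0617,0.0833,0,0,0,0.0161],[0.0617,0.0833,0,0,0,0.0161],[0.0617,0.0833,0.0333,0,0,0.0161],[0.0617,0.0833,0.0667,0,0,0.0161],[0.0617,0.0833,0.0833,0,0,0.0161],[0.0617,0.0833,0.0833,0,0,0.0161]]])

```text
time_s: 31.23
position: [0.5666, -0.3099, 0.0664]
tcp_rot: [[1.0, 0.002, -0.007], [0.002, -1.0, 0.006], [-0.007, -0.006, -1.0]]
force: [-0.7, 0.4, -1.6]
opening: 0.48
grasp_force: 30.0
```

```bash
python3 - <<'E'
from h import *
c=snap('side'); cv2.imwrite('pics/e.png',cv2.resize(c['frame'][240:380,270:450],None,fx=4,fy=4)[:,:,::-1])
E
python3 go.py .57,-.314,.0325,0
```

```text
t 31.28 p [ 0.5679 -0.3109  0.068 ] yaw 0.11 open 0.48 gf 30.0 F [ 0.4 -0.4 -1.4]
[0.0023, 0.0032, 0.0355, -0.21, 0.25, 0.11]
```

View pics/e.png

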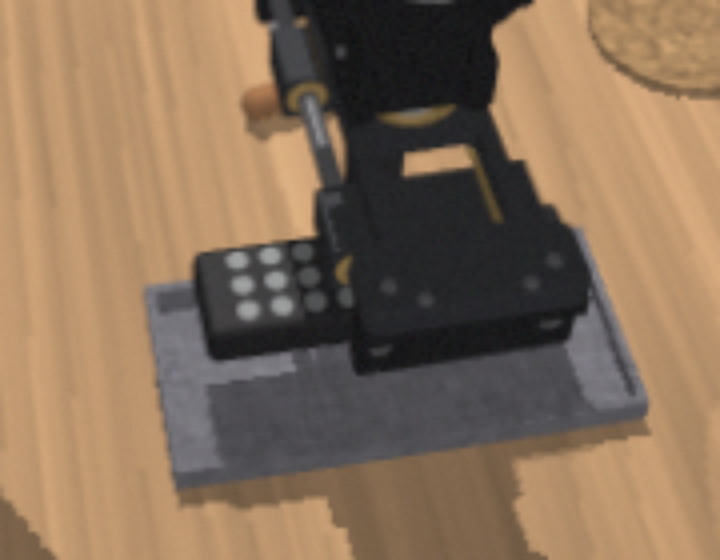

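The remote, buttons up, hangs level over the caddy, with its near end at crop (205,300) inside the caddy's outline. I'll lower it.

To row units: 0.035 m is 0.0583, 0.032 m is 0.0533.

play_rows(motion=[[[0.0017,0.0033,0.0133,0,0,0],[0.0017,0.0033,0.03,0,0,0],[0.0017,0.0033,0.045,0,0,0],[0.0017,0.0033,0.0533,0,0,0],[0.0017,0.0033,0.0583,0,0,0],[0.0017,0.0033,0.0583,0,0,0],[0.0017,0.0033,0.0583,0,0,0],[0.0017,0.0033,0.0583,0,0,0]]])

```text
time_s: 31.95
position: [0.571, -0.3153, 0.0348]
tcp_rot: [[1.0, 0.001, 0.001], [0.001, -1.0, -0.0], [0.001, 0.0, -1.0]]
force: [-0.9, -0.6, -1.3]
opening: 0.479
grasp_force: 30.0
```

play_rows(motion=[[[0,0,0.0017,0,0,0],[0,0,0.0033,0,0,0],[0,0,0.005,0,0,0],[0,0,0.005,0,0,0]]])

```text
time_s: 32.28
position: [0.571, -0.3152, 0.0318]
tcp_rot: [[1.0, 0.001, 0.0], [0.001, -1.0, -0.0], [0.0, 0.0, -1.0]]
force: [-0.4, -0.3, -0.6]
opening: 0.48
grasp_force: 30.0
```

To row units: -0.12 m is -0.2, -0.08 m is -0.1333.

play_rows(motion=[[[0,0,0,0,0,0],[0,0,0,0,0,0],[0,0,0,0,0,0],[0,0,0,0,0,0],[0,0,-0.025,0,0,0],[0,0,-0.075,0,0,0],[0,0,-0.1333,0,0,0],[0,0,-0.2,0,0,0]]], fingers=0.065)

```text
time_s: 32.95
position: [0.5696, -0.3143, 0.1511]
tcp_rot: [[1.0, 0.001, -0.003], [0.001, -1.0, 0.003], [-0.003, -0.003, -1.0]]
force: [0.4, -0.3, 0.3]
opening: 0.74
grasp_force: 0.0
```

To row units: -0.12 m is -0.2, -0.11 m is -0.1833.

play_rows(motion=[[[-0.05,0,-0.0333,0,0,0],[-0.1,0,-0.0667,0,0,0],[-0.15,0.0333,-0.1,0,0,0],[-0.1833,0.0667,-0.1167,0,0,0],[-0.2,0.1,-0.1167,0,0,0],[-0.2,0.1,-0.1167,0,0,0],[-0.2,0.1,-0.1167,0,0,0]]])

```text
time_s: 33.53
position: [0.4503, -0.3761, 0.2219]
tcp_rot: [[1.0, -0.002, 0.001], [-0.002, -1.0, -0.0], [0.001, 0.0, -1.0]]
force: [0.1, -0.5, -0.6]
opening: 0.744
grasp_force: 0.0
```

Run:
```python
from h import *
a=snap('top')['frame'][80:290,160:500]; b=snap('side')['frame'][60:380,210:450]
A=cv2.resize(a,(480,296)); B=cv2.resize(b,(320,427)); A=cv2.copyMakeBorder(A,0,131,0,0,0)
cv2.imwrite('pics/f.png',np.hstack([A,B])[:,:,::-1])
```

```text
(no output)
```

View pics/f.png

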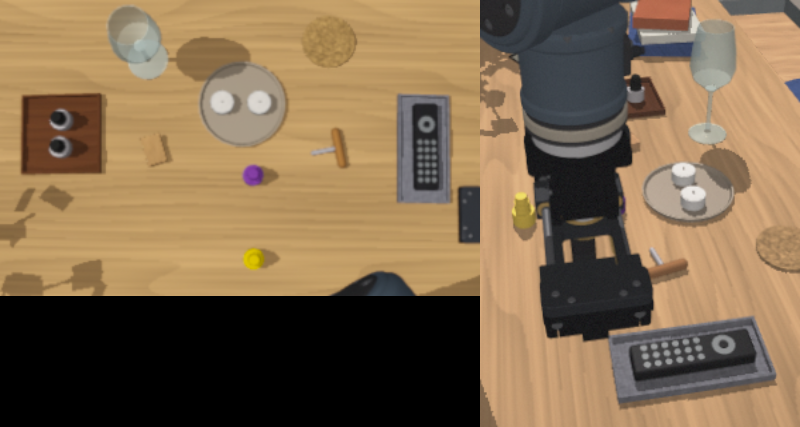

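The tealights are on the plate at (222,101) and (260,101), and the stoppers stand in the tray at (60,118) and (60,147). The remote lies flat in the caddy, buttons up, at (427,147), and the glass is untouched, so I'm handing in.

```bash
python3 -c "
from rig import bot
print(bot.hand_in())"
```

```text
the job is handed in; nothing more can be done
None
```

I handed the job in at about 34 s of the 120 s: both tealights are on the plate, both black-plugged stoppers stand on their heads in the tray, the remote lies buttons up in the caddy, and the wine glass was left where it was; the hand-in returned no verdict.

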